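Seat a sensor head on its sprung kinematic nest

TASK

Pick up the sensor head standing on the bench and set it on the sprung nest of the test stand so that its three ball feet settle fully home in the cone, in the groove and on the flat; the nest is out of line with the stand by an unknown few millimetres, so find the seats gently by feel. Once the feet are home, press the head down about 4 mm on the nest's springs (never more than 6 mm, before or after) to bed it, then let go so that it stands seated on the risen nest. Leave the other things on the bench alone.

Things in the scene. Friction and masses are not known exactly. Their poses are not given: they have to be found in the camera images.
- head: Sensor head, 0.38 kg, on three 14 mm steel balls; origin level with their undersides, z up. T-shaped aluminium plate, underside 14 mm and top 22 mm up: crossbar 36 mm in x, 112 mm in y, centred on x = -30 mm; tongue 40 mm wide, on to x = +63 mm. On it the grey grip block, centred on x = -5 mm, y = 0: 30 mm in x, 48 mm in y, from 22 to 62 mm up, with a 6 mm high lens on top.
- foot_a (a point): underside of the head's cone ball foot (one end of the T's crossbar), at (-30, +40, 0) mm in the head's frame
- foot_b (a point): underside of the head's groove ball foot (other end of the crossbar), at (-30, -40, 0) mm in the head's frame
- foot_c (a point): underside of the head's flat ball foot (end of the T's tongue), at (+45, 0, 0) mm in the head's frame
- base: Test stand's grey base plate, fixed, 170 mm in x, 160 in y, 12 thick, origin under its centre, z up. On it two locked cross slides carry the sprung aluminium nest (132 by 128 mm), parallel to the base but shifted by up to 8 mm either way along the base's x and along its y; no reading tells the shift. Seated, the head has the base's yaw and its origin 60 mm above the bench.
- mid_cone (a point): Where the cone's mouth would be with the slides centred (fixed on the base, the true cone is off by the unknown shift): base frame (-30, +40, 64.4) mm. Mouth 13.2 mm across, walls 60 degrees from level, cut in a bar whose flat top is 64.4 mm above the bench, 48 mm in x, 128 mm in y, centred on (-30, 0). Balls on the bar's face beside cone and groove: head 4.4 mm higher than seated.
- mid_groove (a point): The same for the middle of the V groove in the bar's face: base frame (-30, -40, 64.4) mm; groove along y, 32 mm long, mouth 13.2 mm wide, walls 60 degrees from level. A ball slips into groove or cone only from within about 4 mm of its middle.
- mid_flat (a point): The same for the middle of the round flat land, radius 26 mm: base frame (+45, 0, 60) mm, its top 60 mm above the bench.
- nest (a joint): how far the nest is pushed down on its springs, in m: 0 when up (the head's own weight does not move it), 0.008 at its hard stop. It starts to move at about 7 N downward load on the nest and takes 2 N more for each mm, no sideways play.
- screwdriver: screwdriver lying along its x, about 0.2 m long, handle 30 mm thick at most; bystander
- jar: clear screw jar with black lid, 42 mm across, 55 mm high, origin under its centre; bystander
- spool: steel ring-shaped spool, 60 mm across, 40 mm high, origin under its centre; bystander
- tray: grey divided tray 100 by 150 by 30 mm, origin under its centre; bystander
- multimeter: grey hand multimeter lying on its back, 160 by 78 by 45 mm, origin under its centre; bystander
- mug: white mug, 80 mm across, 90 mm high, origin under its centre; bystander
Things that resemble listed ones, but are neither listed nor needed, are in the scene too. What is shaped like the head but red is not meant.

How it is judged:
By the outcome, as a careful person would: the job done as asked, in the order asked, and still so for the second after the job is handed in, with the robot touching nothing.
It also fails if it takes over 61 s, if anything falls off the work surface, if the arm or the gripper's body presses on something with over 40 N, if the wrist force passes 120 N, or if a joint passes its speed limit or range.

ROBOT

A 6-joint arm with a two-finger parallel gripper is mounted at the origin on the work surface. World frame = base frame: x ahead of the robot, y to its left, z up, the work surface at z = 0. Lengths are in m, angles in degrees, forces in N, time in s.
With the tool pointing down it reaches from about 0.275 to 0.85 m from the base axis. Payload 5.2 kg.
Tool frame: the origin (TCP) lies between the finger pads; the fingertips stand 25 mm ahead of it and the grasp point (between the pads) lies 6 mm ahead of it; x points along the fingers, y is the direction in which the jaws open and shut, and the axes are right-handed (so a half turn about x gives the same grasp; the last joint's range is limited). The gripper opens to 85 mm and grips with 20 to 120 N. Pads are 22 mm wide; open, the fingers measure 114 mm over their backs; the gripper's body (76 mm by 85 mm) begins 54 mm behind the grasp point. The pads swing forward as they close: fully open they stand 13 mm farther back than shut.
Start: joints at [-79.229, 14.817, 87.949, -0, 77.235, -11.62], TCP at [0.21, -0.509, 0.256] pointing down, gripper open.
Joint ranges: [-179.93, 179.93], [-52.35, 119.4], [10.71, 147.94], [-69.91, 249.91], [12.55, 155.21], [-178.61, 178.61]. Speed limits (degrees/s): [147.25, 147.25, 180, 180, 180, 180].

INTERFACE

Orientations are given as [roll, pitch, yaw] about the fixed x, y, z axes, in that order (R = Rz(yaw) Ry(pitch) Rx(roll)).
In Python, from bench import env gives the robot as it stands. The module is installed in compiled form; this text tells all that it offers.
- The arm moves only by the tool drive_tool, never from a script. Its argument "increments" is one flat list of numbers, 6 for each row, row after row: the shift along the world's x, y, z normalised to -1 to 1, where 1 is 0.06 m, then the turn, a rotation vector about the world's x, y, z normalised to -1 to 1, where 1 is 0.08 rad. In form: [tx, ty, tz, rx, ry, rz, tx, ty, tz, rx, ry, rz, ...]. A call has 1 to 5 rows; each row shifts and turns the commanded pose from where the row before left it; what a row does not reach is not made up. A row lasts 1/8 s, in which the tool goes at most 62.5 mm and 10.7 degrees, less where a joint would pass 70% of its speed; a pose out of reach is approached as far as the arm can. A call with a number of a shift or a turn outside -1 to 1 is refused whole. A call with a gripper value outside its range is refused whole. "grip" is the opening, from -1 (shut) to 1 (fully open), so that 0 is half open, set as the call begins (left out, the last holds). The fingers move at their own pace and stop on an object; "newtons" is the grip in N (left out, the last holds). Time passes only in rows, so rows that do not move let the fingers close. It gives the time, the measured TCP pose, the force and the opening at its end, in the units of the state.
- env.get_state(): the state, without advancing time (a new reading comes with each control period).
- env.read_camera(name): name is "scene" or "side" or "wrist"; returns a dict with "color" (384x512x3 uint8, blue, green, red), "camera_matrix" (3x3 intrinsics, pixels), "R" (3x3) and "t" (3): a world point X has camera coordinates R X + t. Camera axes: x right, y down, z forward; pixel columns grow to the right and rows downward; lengths in m; the calibration is good to about 2 mm. A picture is of the moment at which its call begins. There is no depth.
- env.close_job(): hands the job in, once; it reports no verdict.
The state is a dict: "t": time; "joint_positions": joint angles; "qvel": joint speeds; "effort": joint torques, N m; "tcp_pos": TCP position; "ee_rot": TCP orientation; "force": force on the tool from outside, world axes, zero at the start; "torque": the same for the moment, N m; "finger_gap": finger opening in m.
Only numpy, scipy, OpenCV 4.12 (cv2) and the standard library are available. Lean on these libraries where they do the work, as an engineer would, in place of code of your own. Each camera call takes 0.05 s, during which the arm holds its last target. There are 200 camera calls.

## Working session

There is one attempt and no reset: what is moved stays moved. The work goes in short steps, Python scripts to look and compute and a tool call to move; the robot and the scene stay as the last step left them, time stands still between calls to the robot, and variables do not carry over. Pictures are saved under pics/ and viewed, about 8 in all and at most 12, crops included, and the job is handed in when it is done.

Besides the shell and the picture viewer there is one more tool, called by a JSON object that holds its "fn" and its "kwargs", one argument or row to a line. drive_tool: Moves the arm, as the interface text tells. Its arguments: {"type":"object","properties":{"increments":{"type":"array"},"grip":{"type":"number"},"newtons":{"type":"number"}},"required":["increments"]}

```bash
mkdir -p pics; ls; cat > h.py <<'E'
import numpy as np, cv2
from bench import env
def grab(n,fn):
    c=env.read_camera(n); cv2.imwrite(f'pics/{fn}.png',c['color']); np.savez(f'pics/{fn}.npz',K=c['camera_matrix'],R=c['R'],t=c['t']); return c
def cal(fn):
    z=np.load(f'pics/{fn}.npz'); return z['K'],z['R'],z['t']
def ray(fn,u,v,h):
    K,R,t=cal(fn); o=-R.T@t; d=R.T@np.linalg.solve(K,[u,v,1.]); return o+d*(h-o[2])/d[2]
def proj(fn,X):
    K,R,t=cal(fn); p=K@(R@np.asarray(X,float)+t); return p[:2]/p[2]
E
python3 - <<'E'
from h import *
a=grab('scene','s0');b=grab('side','d0');c=grab('wrist','w0')
for n in('s0','d0','w0'):
    K,R,t=cal(n);print(n,(-R.T@t).round(3),R[2].round(2),K[0,0].round(0))
cv2.imwrite('pics/s0b.png',cv2.resize(a['color'],(800,600),interpolation=cv2.INTER_CUBIC))
cv2.imwrite('pics/dw.png',np.vstack([cv2.resize(np.hstack([b['color'],c['color']]),(800,300),interpolation=cv2.INTER_AREA)]))
s=env.get_state();print(s['t'],s['force'],s['ee_rot'],s['finger_gap'])
E
```

```text
pics
s0 [1.084 0.398 0.841] [-0.49 -0.41 -0.77] 369.0
d0 [0.325 0.921 0.616] [ 0.21 -0.84 -0.49] 385.0
w0 [ 0.274 -0.482  0.374] [-0.25 -0.1  -0.96] 339.0
0.15 [ 0.00613275  0.6714835  -0.64785116] [-101.96230026   89.91558169  100.42758468] 0.08555170849527571
```

View pics/s0b.png

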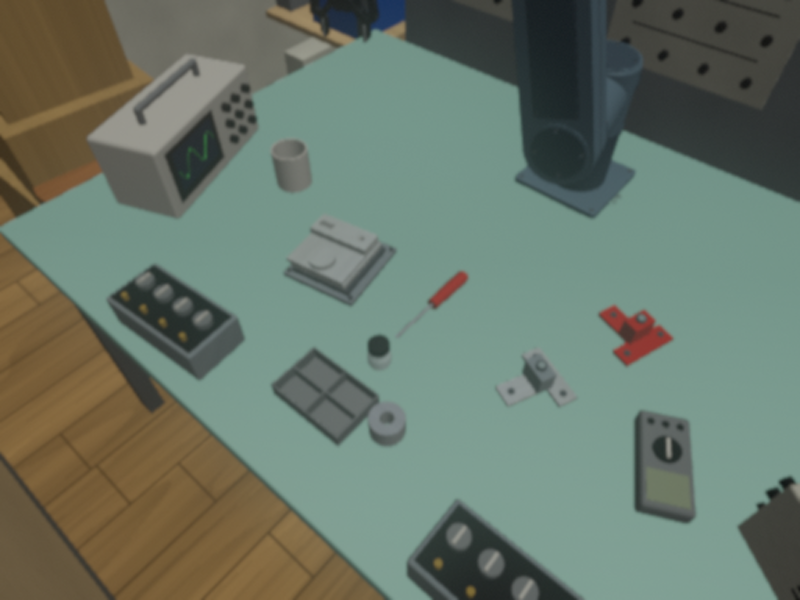

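View pics/dw.png

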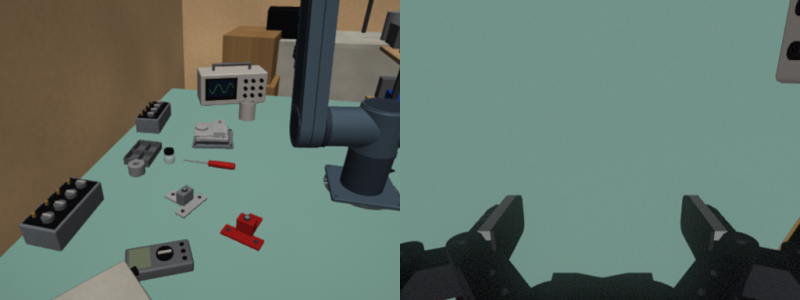

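The scene view (800x600) shows the grey T-shaped head at (540,375). The only thing that could be mistaken for it is the red T at (636,335), which is excluded by its colour. The stand with the nest is at (340,258). I'll check both in a close crop.

```bash
python3 - <<'E'
from h import *
a=cv2.imread('pics/s0.png')
# crops: head origin (305,215) 75x70 ; stand (175,130) 85x70
A=cv2.resize(a[210:275,305:385],(400*1,325),interpolation=cv2.INTER_CUBIC) # x5
B=cv2.resize(a[132:197,175:255],(400,325),interpolation=cv2.INTER_CUBIC)
cv2.imwrite('pics/c1.png',np.hstack([A,B]))
g=cv2.cvtColor(a,cv2.COLOR_BGR2HSV)
m=(g[...,1]<45).astype(np.uint8)
for nm,(x0,x1,y0,y1) in dict(head=(305,385,210,275),stand=(175,260,130,200)).items():
    cs,_=cv2.findContours(m[y0:y1,x0:x1],cv2.RETR_EXTERNAL,cv2.CHAIN_APPROX_NONE)
    c=max(cs,key=cv2.contourArea)+[x0,y0]
    p=cv2.approxPolyDP(c,2.5,True)[:,0]
    print(nm,cv2.contourArea(c),cv2.boundingRect(c));print(p.tolist())
    h=.022 if nm=='head' else .012
    for q in p: print(q,ray('s0',*q,h).round(4))
E
```

```text
head 972.5 (317, 222, 53, 39)
[[317, 247], [325, 260], [347, 249], [358, 260], [369, 254], [345, 222], [334, 226], [336, 238]]
[317 247] [0.5993 0.1893 0.022 ]
[325 260] [0.6178 0.2263 0.022 ]
[347 249] [0.5542 0.2514 0.022 ]
[358 260] [0.5639 0.2895 0.022 ]
[369 254] [0.5306 0.3019 0.022 ]
[345 222] [0.4844 0.2022 0.022 ]
[334 226] [0.515  0.1867 0.022 ]
[336 238] [0.5441 0.2116 0.022 ]
stand 2386.5 (182, 136, 72, 59)
[[207, 136], [183, 164], [186, 169], [182, 175], [225, 194], [253, 159], [240, 149]]
[207 136] [ 0.4738 -0.3415  0.012 ]
[183 164] [ 0.6152 -0.305   0.012 ]
[186 169] [ 0.6238 -0.2819  0.012 ]
[182 175] [ 0.6489 -0.2724  0.012 ]
[225 194] [ 0.6186 -0.1206  0.012 ]
[253 159] [ 0.4561 -0.1527  0.012 ]
[240 149] [ 0.4488 -0.2148  0.012 ]
```

View pics/c1.png

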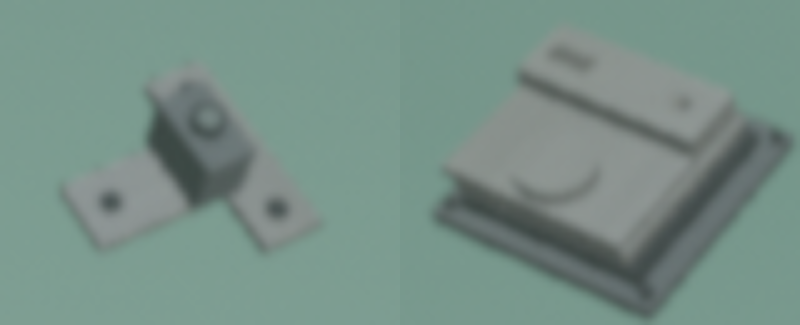

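The crop confirms it. The head is the grey T, with its block at s0 px (345,235) and foot bolts at (327,250) and (360,252). The nest's bar has the groove slot at (289,143) and the cone at (312,152), with the land at (285,167). Next I'll look at the stand from above on the way to the head.

```bash
cat >> h.py <<'E'
from scipy.spatial.transform import Rotation as Ro
def tool():
    s=env.get_state(); R=Ro.from_euler('xyz',s['ee_rot'],degrees=True).as_matrix(); return s,R
def plan(xyz,yaw):
    """units to go to xyz with tool y-axis along yaw (deg, mod 180), tool x down"""
    s,R=tool(); y=np.degrees(np.arctan2(R[1,1],R[0,1])); d=(yaw-y+90)%180-90
    a=np.radians(y+d); Y=np.array([np.cos(a),np.sin(a),0]); X=np.array([0,0,-1.]); T=np.c_[X,Y,np.cross(X,Y)]
    w=Ro.from_matrix(T@R.T).as_rotvec()
    print('t',round(s['t'],2),'tcp',s['tcp_pos'].round(4),'jaw yaw',round(y,2),'dyaw',round(d,2),'F',s['force'].round(2),'gap',round(s['finger_gap'],4),'q6',s['joint_positions'].round(1))
    print('units pos',((np.array(xyz)-s['tcp_pos'])/.06).round(3),'rot',(w/.08).round(3))
E
python3 - <<'E'
from h import *
print(proj('s0',[.5525,-.2126,.06]),ray('s0',407,214,.03),ray('s0',345,235,.065))
plan([.56,-.21,.25],11.3); plan([.5465,.235,.2],-24.3);plan([.56,-.21,.25],11.3+90); 
E
```

```text
[216.91007593 155.72933331] [0.35701496 0.3191187  0.03      ] [0.55024339 0.23372596 0.065     ]
t 0.15 tcp [ 0.2095 -0.5081  0.2557] jaw yaw -67.61 dyaw 78.91 F [ 0.01  0.67 -0.65] gap 0.0856 q6 [-79.2  14.9  88.    0.   77.2 -11.6]
units pos [ 5.842  4.969 -0.094] rot [-1.3000e-02 -1.5000e-02  1.7216e+01]
t 0.15 tcp [ 0.2095 -0.5081  0.2557] jaw yaw -67.61 dyaw 43.31 F [ 0.01  0.67 -0.65] gap 0.0856 q6 [-79.2  14.9  88.    0.   77.2 -11.6]
units pos [ 5.617 12.386 -0.928] rot [-0.016 -0.01   9.449]
t 0.15 tcp [ 0.2095 -0.5081  0.2557] jaw yaw -67.61 dyaw -11.09 F [ 0.01  0.67 -0.65] gap 0.0856 q6 [-79.2  14.9  88.    0.   77.2 -11.6]
units pos [ 5.842  4.969 -0.094] rot [-1.800e-02 -2.000e-03 -2.419e+00]
```

{"fn": "drive_tool", "kwargs": {
  "increments": [0.73, 0.62, 0, 0, 0, -0.3, 0.73, 0.62, 0, 0, 0, -0.3, 0.73, 0.62, 0, 0, 0, -0.3, 0.73, 0.62, 0, 0, 0, -0.3, 0.73, 0.62, 0, 0, 0, -0.3]
}}

```text
t: 0.78
tcp_pos: [0.4297, -0.3211, 0.2562]
ee_rot: [-45.8, 90.0, 149.6]
force: [0.9, -1.2, 0.7]
finger_gap: 0.0856
```

{"fn": "drive_tool", "kwargs": {
  "increments": [0.73, 0.62, 0, 0, 0, -0.3, 0.73, 0.62, 0, 0, 0, -0.3, 0.73, 0.62, 0, 0, 0, -0.3, 0, 0, 0, 0, 0, 0, 0, 0, 0, 0, 0, 0]
}}

```text
t: 1.4
tcp_pos: [0.5595, -0.2109, 0.2558]
ee_rot: [-13.4, 89.9, 178.1]
force: [-0.4, -0.9, -0.2]
finger_gap: 0.0856
```

```bash
python3 - <<'E'
from h import *
c=grab('wrist','w1'); cv2.imwrite('pics/w1b.png',cv2.resize(c['color'],(800,600),interpolation=cv2.INTER_CUBIC))
plan([.5465,.235,.2],-24.3)
E
```

```text
t 1.45 tcp [ 0.5592 -0.2114  0.2559] jaw yaw -78.62 dyaw 54.32 F [ 0.36 -0.16 -0.33] gap 0.0853 q6 [-31.4  19.8  81.1  -0.   79.2  47.3]
units pos [-0.211  7.441 -0.932] rot [ 7.0000e-03 -1.3000e-02  1.1851e+01]
```

View pics/w1b.png

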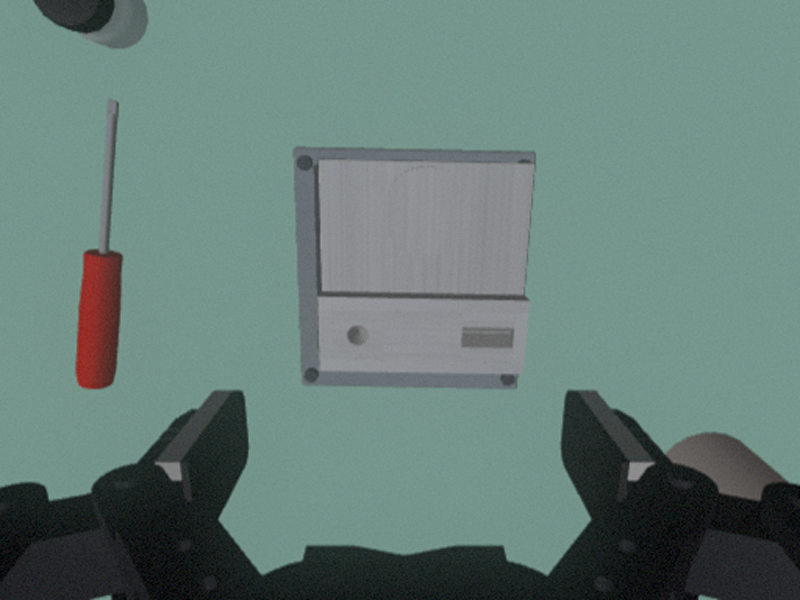

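The wrist view is clear. The cone mouth is at (358,335) and the groove at (487,338) in the 800-wide picture, the bar's edges run from (319,297) to (527,372), and the base corners run from (294,148) to (517,388). I'll measure these.

```bash
python3 - <<'E'
from h import *
a=cv2.imread('pics/w1.png'); g=cv2.cvtColor(a,cv2.COLOR_BGR2HSV); s=1/1.5625
gray=cv2.cvtColor(a,cv2.COLOR_BGR2GRAY)
def blob(x0,x1,y0,y1):
    p=gray[y0:y1,x0:x1]; th,m=cv2.threshold(p,0,255,cv2.THRESH_BINARY_INV+cv2.THRESH_OTSU)
    cs,_=cv2.findContours(m,cv2.RETR_EXTERNAL,cv2.CHAIN_APPROX_NONE); c=max(cs,key=cv2.contourArea)
    (cx,cy),wh,an=cv2.minAreaRect(c); return np.array([cx+x0,cy+y0]),wh,cv2.contourArea(c)
C=blob(218,242,204,226);G=blob(288,336,204,228);print(C,G)
c=ray('w1',*C[0],.0644);q=ray('w1',*G[0],.0644);print('cone',c,'groove',q,'dist',np.linalg.norm(c-q))
v=c-q;print('yaw from cone-groove',np.degrees(np.arctan2(-v[0],v[1])))
m=((g[...,1]<50)).astype(np.uint8);m[250:]=0;m[:80]=0;m[:,:150]=0;m[:,380:]=0
cs,_=cv2.findContours(m,cv2.RETR_EXTERNAL,cv2.CHAIN_APPROX_NONE);k=max(cs,key=cv2.contourArea)
p=cv2.approxPolyDP(k,4,True)[:,0];print(p.tolist())
for u in p:print(u,ray('w1',*u,.012).round(4))
E
```

```text
(array([227. , 214.5]), (11.0, 10.0), 81.0) (array([311.5, 215.5]), (13.0, 33.0), 385.0)
cone [ 0.5172959  -0.18760004  0.0644    ] groove [ 0.53243532 -0.26776453  0.0644    ] dist 0.08158153129701119
yaw from cone-groove 10.694605415202812
[[188, 94], [193, 245], [330, 248], [337, 223], [342, 97]]
[188  94] [ 0.619  -0.1244  0.012 ]
[193 245] [ 0.454  -0.1538  0.012 ]
[330 248] [ 0.4818 -0.3103  0.012 ]
[337 223] [ 0.5133 -0.3103  0.012 ]
[342  97] [ 0.6473 -0.2797  0.012 ]
```

{"fn": "drive_tool", "kwargs": {
  "increments": [0, 0.65, 0, 0, 0, 0.98, 0, 0.65, 0, 0, 0, 0.98, 0, 0.65, 0, 0, 0, 0.98, 0, 0.65, 0, 0, 0, 0.98, 0, 0.65, 0, 0, 0, 0.98]
}}

```text
t: 2.08
tcp_pos: [0.5592, -0.0166, 0.2565]
ee_rot: [69.6, 90.0, -76.6]
force: [0.4, -0.9, -0.4]
finger_gap: 0.0854
```

{"fn": "drive_tool", "kwargs": {
  "increments": [0, 0.65, 0, 0, 0, 0.98, 0, 0.65, 0, 0, 0, 0.98, 0, 0.65, 0, 0, 0, 0.98, -0.1, 0.65, 0, 0, 0, 0.98, -0.1, 0.65, 0, 0, 0, 0.98]
}}

```text
t: 2.7
tcp_pos: [0.5477, 0.1783, 0.2564]
ee_rot: [41.2, 90.0, -82.5]
force: [-0.4, -0.3, -0.7]
finger_gap: 0.0857
```

{"fn": "drive_tool", "kwargs": {
  "increments": [0, 0.65, -0.4, 0, 0, 0.98, 0, 0.3, -0.4, 0, 0, 0.98, 0, 0, 0, 0, 0, 0, 0, 0, 0, 0, 0, 0]
}}

```text
t: 3.2
tcp_pos: [0.5486, 0.2345, 0.2092]
ee_rot: [94.3, 89.9, -20.6]
force: [0.3, 0.3, 0.8]
finger_gap: 0.0855
```

```bash
python3 - <<'E'
from h import *
print('s0 cone',ray('s0',231.6,152,.0644),'groove',ray('s0',209,143.6,.0644))
c=grab('wrist','w2'); cv2.imwrite('pics/w2b.png',cv2.resize(c['color'],(800,600),interpolation=cv2.INTER_CUBIC))
plan([.5465,.235,.2],-24.3); print(proj('w2',[.5465,.235,.062])*1.5625)
E
```

```text
s0 cone [ 0.51519193 -0.18664833  0.0644    ] groove [ 0.53315601 -0.26505617  0.0644    ]
t 3.25 tcp [0.5489 0.2345 0.2096] jaw yaw -24.88 dyaw 0.58 F [ 0.66 -0.15 -0.57] gap 0.0853 q6 [12.5 21.4 85.3 -0.  73.2 37.3]
units pos [-0.039  0.008 -0.16 ] rot [0.001 0.023 0.127]
[399.04208292 296.82180989]
```

View pics/w2b.png

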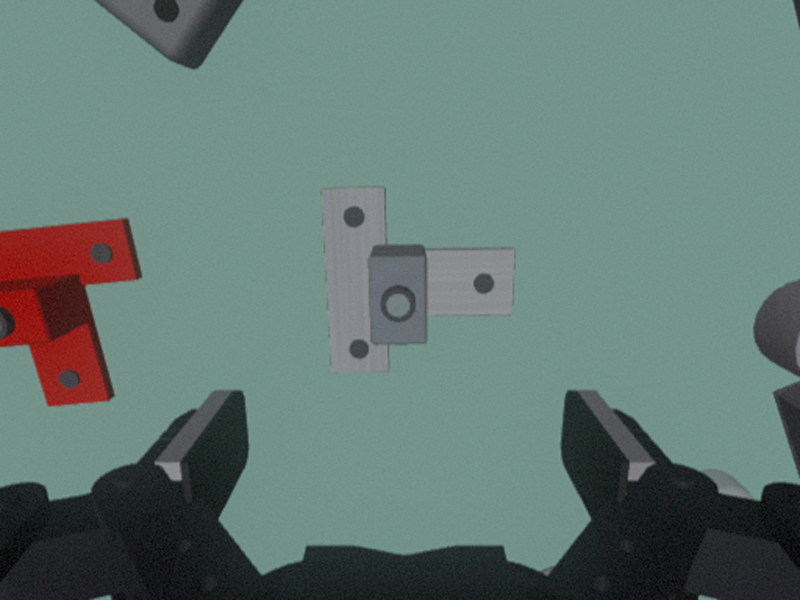

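The grey head is directly below. Its block's top face is centred at (398,300) and the foot bolts are at (354,217), (359,349) and (484,283). The red T is well to the left, at (70,300).

```bash
python3 - <<'E'
from h import *
k=1/1.5625
P=[ray('w2',u*k,v*k,.022)[:2] for u,v in((354,217),(359,349),(484,283))]
a,b,c=P; print(np.round(P,4),np.linalg.norm(a-b))
for nm,v in(('ab',a-b),):print('yaw ab',np.degrees(np.arctan2(-v[0],v[1])))
m=(a+b)/2;v=c-m;print('yaw c',np.degrees(np.arctan2(v[1],v[0])),np.linalg.norm(v))
T=[ray('w2',u*k,w*k,.062)[:2] for u,w in((370,258),(426,256),(427,343),(371,344))]
T=np.array(T);print(T.round(4),'ctr',T.mean(0),'edges',np.linalg.norm(np.diff(T,axis=0),axis=1)); v=T[1]-T[2];print(np.degrees(np.arctan2(-v[0],v[1])))
plan([*T.mean(0),.06],-24.3)
E
```

```text
[[0.5384 0.2793]
 [0.5054 0.206 ]
 [0.591  0.2121]] 0.08035201014274843
yaw ab -24.232491206313558
yaw c -23.907151730956006 0.07553235311035295
[[0.5418 0.2597]
 [0.568  0.2486]
 [0.5492 0.2057]
 [0.522  0.2178]] ctr [0.54523779 0.23296856] edges [0.02846868 0.04681618 0.02978601]
-23.662351137681462
t 3.25 tcp [0.5489 0.2345 0.2096] jaw yaw -24.88 dyaw 0.58 F [ 0.66 -0.15 -0.57] gap 0.0853 q6 [12.5 21.4 85.3 -0.  73.2 37.3]
units pos [-0.06  -0.025 -2.494] rot [0.001 0.023 0.127]
```

{"fn": "drive_tool", "kwargs": {
  "increments": [-0.07, -0.03, -0.6, 0, 0.02, 0.19, 0, 0, -0.7, 0, 0, 0, 0, 0, -0.6, 0, 0, 0, 0, 0, -0.4, 0, 0, 0, 0, 0, -0.29, 0, 0, 0]
}}

```text
t: 3.88
tcp_pos: [0.5445, 0.2332, 0.0529]
ee_rot: [-69.3, 90.0, 176.7]
force: [0.4, -0.3, 0.3]
finger_gap: 0.0856
```

```bash
python3 - <<'E'
from h import *
plan([.5449,.2327,.053],-24)
E
```

```text
t 3.88 tcp [0.5445 0.2332 0.0529] jaw yaw -23.96 dyaw -0.04 F [ 0.45 -0.34  0.27] gap 0.0856 q6 [12.4 30.7 95.3  0.  54.  36.4]
units pos [ 0.006 -0.008  0.001] rot [-0.    -0.008 -0.008]
```

{"fn": "drive_tool", "kwargs": {
  "increments": [0, 0, 0, 0, 0, 0, 0, 0, 0, 0, 0, 0, 0, 0, 0, 0, 0, 0, 0, 0, 0, 0, 0, 0, 0, 0, 0, 0, 0, 0],
  "grip": -1,
  "newtons": 70
}}

```text
t: 4.5
tcp_pos: [0.5447, 0.2347, 0.0543]
ee_rot: [148.8, 89.9, 35.0]
force: [-0.3, 1.8, 7.8]
finger_gap: 0.0289
```

{"fn": "drive_tool", "kwargs": {
  "increments": [0, 0, 0, 0, 0, 0, 0, 0, 0, 0, 0, 0, 0, 0, 0, 0, 0, 0]
}}

```text
t: 4.88
tcp_pos: [0.5447, 0.2347, 0.0543]
ee_rot: [147.6, 89.9, 33.7]
force: [-0.1, -0.5, 5.6]
finger_gap: 0.0289
```

{"fn": "drive_tool", "kwargs": {
  "increments": [0, 0, 0.2, 0, 0, 0, 0, 0, 0.5, 0, 0, 0, 0, 0, 0.7, 0, 0, 0, 0, 0, 0.5, 0, 0, 0, 0, 0, 0, 0, 0, 0]
}}

```text
t: 5.5
tcp_pos: [0.545, 0.2346, 0.1694]
ee_rot: [131.7, 89.8, 17.9]
force: [0.2, 0.4, -5.1]
finger_gap: 0.0289
```

```bash
python3 - <<'E'
from h import *
c=grab('wrist','w3');d=grab('side','d3')
k=cv2.resize(c['color'],(400,300),interpolation=cv2.INTER_AREA)
u,v=proj('d3',[.545,.235,.14]).astype(int);print(u,v)
cr=cv2.resize(d['color'][v-45:v+45,u-60:u+60],(400,300),interpolation=cv2.INTER_CUBIC)
cv2.imwrite('pics/g3.png',np.hstack([k,cr]))
plan([.55,-.2,.18],10.4)
E
```

```text
234 215
t 5.6 tcp [0.5428 0.2341 0.1658] jaw yaw -23.83 dyaw 34.23 F [-0.33 -0.18 -4.8 ] gap 0.0289 q6 [12.5 23.2 89.1  0.  67.8 36.3]
units pos [ 0.12  -7.235  0.236] rot [ 0.018 -0.04   7.468]
```

View pics/g3.png

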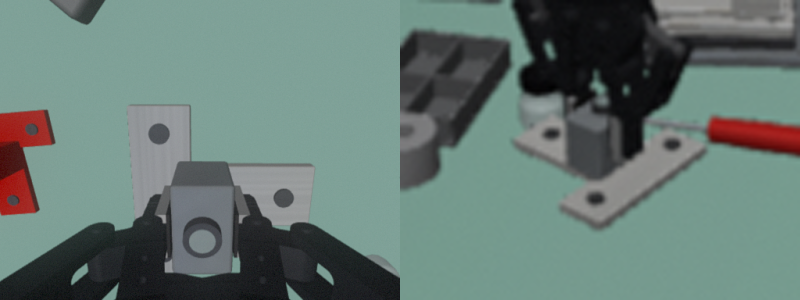

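The head is held level in the jaws, with bolts visible at (159,134) and (284,198) of the left half. I'm carrying it over to the stand.

{"fn": "drive_tool", "kwargs": {
  "increments": [0.1, -0.6, 0, 0, 0, 0.75, 0, -0.76, 0, 0, 0, 0.75, 0, -0.76, 0, 0, 0, 0.75, 0, -0.76, 0, 0, 0, 0.75, 0, -0.76, 0, 0, 0, 0.75]
}}

```text
t: 6.22
tcp_pos: [0.5481, 0.0147, 0.1644]
ee_rot: [-86.3, 89.6, 177.1]
force: [1.0, 0.4, -4.2]
finger_gap: 0.0294
```

{"fn": "drive_tool", "kwargs": {
  "increments": [0, -0.76, 0, 0, 0, 0.75, 0, -0.76, 0, 0, 0, 0.75, 0, -0.76, 0, 0, 0, 0.75, 0, -0.76, 0, 0, 0, 0.75, 0, -0.76, 0, 0, 0, 0.75]
}}

```text
t: 6.85
tcp_pos: [0.5483, -0.2128, 0.1642]
ee_rot: [-119.0, 89.7, 161.7]
force: [0.6, 0.6, -5.0]
finger_gap: 0.0289
```

{"fn": "drive_tool", "kwargs": {
  "increments": [0, -0.1, 0, 0, 0, 0, 0, 0, -0.2, 0, 0, 0, 0, 0, 0, 0, 0, 0, 0, 0, 0, 0, 0, 0, 0, 0, 0, 0, 0, 0]
}}

```text
t: 7.48
tcp_pos: [0.55, -0.2173, 0.1552]
ee_rot: [-50.1, 89.9, -129.5]
force: [1.0, -0.1, -3.6]
finger_gap: 0.0291
```

```bash
python3 - <<'E'
from h import *
c=grab('wrist','w4'); cv2.imwrite('pics/w4b.png',cv2.resize(c['color'],(800,600),interpolation=cv2.INTER_CUBIC))
plan([.5489,-.2207,.145],10.4)
E
```

```text
t 7.53 tcp [ 0.55   -0.2175  0.1553] jaw yaw 10.6 dyaw -0.2 F [-0.67 -0.06 -4.01] gap 0.0295 q6 [-32.3  23.8  89.9  -0.1  66.3 -42.9]
units pos [-0.019 -0.053 -0.171] rot [ 0.015 -0.01  -0.043]
```

View pics/w4b.png

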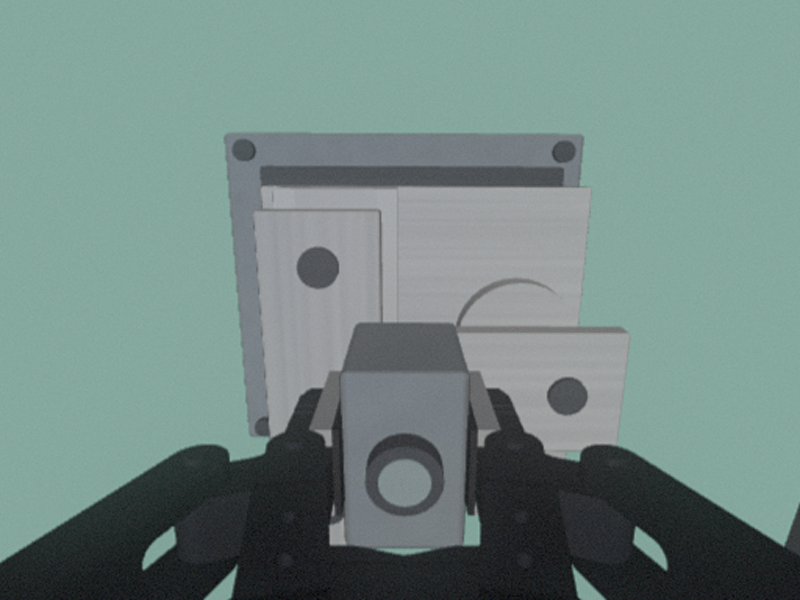

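The head is over the nest. Foot a's bolt is at (318,268) and foot c's is at (567,396). The bar's top edge corners are at (262,187) and (397,187), and the land's arc peaks at (517,279). All of these are in one picture, so the remaining offset can be measured directly.

```bash
python3 - <<'E'
from h import *
k=1/1.5625
r=lambda n,u,v,h:ray(n,u*k,v*k,h)[:2]
s,R=tool(); hz=s['tcp_pos'][2]-.0543
for dz in(0,):
    a=r('w4',318,268,hz+.022+dz);c=r('w4',567.5,396,hz+.022+dz)
v=c-a; print('a',a,'c',c,'dist',np.linalg.norm(v),'exp .085')
yaw=np.arctan2(v[1],v[0])-np.arctan2(-40,75); print('head yaw',np.degrees(yaw))
Rh=lambda w:np.array([[np.cos(w),-np.sin(w)],[np.sin(w),np.cos(w)]])
o=((a-Rh(yaw)@[-.03,.04])+(c-Rh(yaw)@[.045,0]))/2; print('head origin',o, 'tcp in head',Rh(yaw).T@(s['tcp_pos'][:2]-o))
y=np.radians(10.5)
for nm,p,n in(('barR',r('w4',397.5,187,.0644),[-.006,.064]),('barL',r('w4',262,187,.0644),[-.054,.064]),('arc',r('w4',517,279,.060),[.045,.026])):
    print(nm,p,'-> nest origin',p-Rh(y)@np.array(n))
q=r('w4',591,187,.0644)-r('w4',262,187,.0644);print('top edge yaw',np.degrees(np.arctan2(q[1],q[0])),np.linalg.norm(q))
q=r('w1',527,298,.0644)-r('w1',319,296,.0644);print('w1 bar edge yaw',np.degrees(np.arctan2(q[1],q[0]))+90,np.linalg.norm(q))
for u,v,n in((319,296,[-.006,.064]),(527.5,298,[-.006,-.064]),(526,374,[-.054,-.064]),(319,372,[-.054,.064])):
    print(r('w1',u,v,.0644)-Rh(y)@np.array(n))
E
```

```text
a [ 0.51924558 -0.184384  ] c [ 0.60100051 -0.21029244] dist 0.08576197479137096 exp .085
head yaw 10.488885736262187
head origin [ 0.55638926 -0.21836936] tcp in head [-0.00608772  0.00199185]
barR [ 0.53758833 -0.16085649] -> nest origin [ 0.55515093 -0.22269139]
barL [ 0.48615625 -0.17042847] -> nest origin [ 0.55091509 -0.22351607]
arc [ 0.59276745 -0.18859382] -> nest origin [ 0.5532591  -0.22235905]
top edge yaw 10.54264994251664 0.12697545479443356
w1 bar edge yaw 10.834487011502162 0.12585085996961284
[ 0.55522856 -0.22396071]
[ 0.55561873 -0.22200806]
[ 0.55461831 -0.22521498]
[ 0.55343984 -0.22286232]
```

{"fn": "drive_tool", "kwargs": {
  "increments": [-0.033, -0.067, -0.1, 0, 0, 0, 0, 0, -0.2, 0, 0, 0, 0, 0, -0.17, 0, 0, 0, 0, 0, 0, 0, 0, 0, 0, 0, 0, 0, 0, 0]
}}

```text
t: 8.15
tcp_pos: [0.5479, -0.2222, 0.1266]
ee_rot: [-68.6, 89.9, -148.1]
force: [-0.5, -0.1, -4.7]
finger_gap: 0.0293
```

```bash
cat > m.py <<'E'
from h import *
c=grab('wrist','wt');k=1/1.5625
plan([.548,-.2216,.1143],10.5);print('torque',env.get_state()['torque'].round(3))
E
python3 m.py
```

```text
t 8.2 tcp [ 0.548  -0.2223  0.1269] jaw yaw 10.54 dyaw -0.04 F [ 0.15  0.24 -3.47] gap 0.0293 q6 [-32.8  25.5  91.7  -0.1  62.8 -43.3]
units pos [-0.     0.012 -0.21 ] rot [ 0.015 -0.01  -0.009]
torque [-0.026 -0.036 -0.035]
```

{"fn": "drive_tool", "kwargs": {
  "increments": [0, 0, -0.035, 0, 0, 0, 0, 0, -0.035, 0, 0, 0, 0, 0, -0.03, 0, 0, 0, 0, 0, 0, 0, 0, 0]
}}

```text
t: 8.7
tcp_pos: [0.5476, -0.2221, 0.1205]
ee_rot: [-78.2, 89.9, -157.6]
force: [0.5, -0.1, -4.0]
finger_gap: 0.0288
```

{"fn": "drive_tool", "kwargs": {
  "increments": [0, 0, -0.017, 0, 0, 0, 0, 0, 0, 0, 0, 0]
}}

```text
t: 8.95
tcp_pos: [0.5477, -0.2221, 0.1196]
ee_rot: [-69.5, 89.9, -148.9]
force: [-0.4, -0.1, -4.4]
finger_gap: 0.0288
```

{"fn": "drive_tool", "kwargs": {
  "increments": [0, 0, -0.017, 0, 0, 0, 0, 0, 0, 0, 0, 0]
}}

```text
t: 9.2
tcp_pos: [0.5477, -0.2221, 0.1186]
ee_rot: [-72.8, 89.9, -152.2]
force: [0.5, 0.1, -3.6]
finger_gap: 0.0293
```

{"fn": "drive_tool", "kwargs": {
  "increments": [0, 0, -0.017, 0, 0, 0, 0, 0, 0, 0, 0, 0]
}}

```text
t: 9.45
tcp_pos: [0.5477, -0.2221, 0.1175]
ee_rot: [-73.1, 89.9, -152.6]
force: [-0.8, 0.7, -5.7]
finger_gap: 0.0289
```

{"fn": "drive_tool", "kwargs": {
  "increments": [0, 0, -0.017, 0, 0, 0, 0, 0, 0, 0, 0, 0]
}}

```text
t: 9.7
tcp_pos: [0.5478, -0.2222, 0.1166]
ee_rot: [-63.3, 89.9, -142.7]
force: [0.1, -0.6, -4.3]
finger_gap: 0.0289
```

{"fn": "drive_tool", "kwargs": {
  "increments": [0, 0, -0.012, 0, 0, 0, 0, 0, 0, 0, 0, 0]
}}

```text
t: 9.95
tcp_pos: [0.548, -0.2223, 0.1161]
ee_rot: [-39.6, 89.9, -119.0]
force: [0.8, -1.2, -3.1]
finger_gap: 0.0291
```

```bash
python3 m.py
```

```text
t 10.0 tcp [ 0.548  -0.2223  0.1161] jaw yaw 10.54 dyaw -0.04 F [-0.09  0.37 -3.38] gap 0.0289 q6 [-32.8  26.1  92.4  -0.1  61.5 -43.3]
units pos [-0.     0.011 -0.03 ] rot [ 0.015 -0.008 -0.008]
torque [ 0.011 -0.144 -0.022]
```

{"fn": "drive_tool", "kwargs": {
  "increments": [0, 0, -0.01, 0, 0, 0, 0, 0, 0, 0, 0, 0]
}}

```text
t: 10.25
tcp_pos: [0.5482, -0.2224, 0.1157]
ee_rot: [-21.3, 89.9, -100.8]
force: [1.6, -0.3, -1.2]
finger_gap: 0.0291
```

{"fn": "drive_tool", "kwargs": {
  "increments": [0, 0, -0.01, 0, 0, 0, 0, 0, 0, 0, 0, 0]
}}

```text
t: 10.5
tcp_pos: [0.5484, -0.2225, 0.1152]
ee_rot: [-4.1, 89.9, -83.6]
force: [2.7, -0.8, 1.0]
finger_gap: 0.0291
```

```bash
python3 m.py
```

```text
t 10.55 tcp [ 0.5484 -0.2225  0.1152] jaw yaw 10.54 dyaw -0.04 F [ 2.56 -0.55  1.28] gap 0.029 q6 [-32.8  26.2  92.4  -0.1  61.3 -43.3]
units pos [-0.006  0.015 -0.015] rot [ 0.022  0.003 -0.008]
torque [-0.007 -0.356 -0.02 ]
```

{"fn": "drive_tool", "kwargs": {
  "increments": [0.01, -0.003, 0, 0, 0, 0, 0, 0, 0, 0, 0, 0]
}}

```text
t: 10.8
tcp_pos: [0.5486, -0.2225, 0.1149]
ee_rot: [-42.0, 89.9, -121.5]
force: [2.9, -0.8, 1.6]
finger_gap: 0.029
```

{"fn": "drive_tool", "kwargs": {
  "increments": [0, 0, -0.01, 0, 0, 0, 0, 0, 0, 0, 0, 0]
}}

```text
t: 11.05
tcp_pos: [0.5487, -0.2226, 0.1145]
ee_rot: [-28.4, 89.9, -107.9]
force: [2.6, -1.5, 3.1]
finger_gap: 0.0289
```

```bash
python3 m.py
```

```text
t 11.1 tcp [ 0.5487 -0.2226  0.1145] jaw yaw 10.54 dyaw -0.04 F [ 2.32 -1.62  3.4 ] gap 0.0287 q6 [-32.8  26.3  92.4  -0.1  61.3 -43.3]
units pos [-0.012  0.017 -0.003] rot [ 0.019 -0.005 -0.009]
torque [-0.089 -0.368 -0.004]
```

{"fn": "drive_tool", "kwargs": {
  "increments": [0.012, -0.008, 0, 0, 0, 0, 0, 0, 0, 0, 0, 0, 0, 0, 0, 0, 0, 0]
}}

```text
t: 11.48
tcp_pos: [0.5489, -0.2227, 0.1141]
ee_rot: [-76.1, 89.9, -155.5]
force: [2.0, -0.3, 3.5]
finger_gap: 0.0292
```

```bash
python3 m.py
```

```text
t 11.53 tcp [ 0.5489 -0.2227  0.1141] jaw yaw 10.54 dyaw -0.04 F [ 1.49 -0.61  3.51] gap 0.0291 q6 [-32.8  26.4  92.3  -0.1  61.4 -43.3]
units pos [-0.016  0.019  0.004] rot [ 0.009 -0.02  -0.009]
torque [ 0.029 -0.158  0.004]
```

{"fn": "drive_tool", "kwargs": {
  "increments": [0.008, -0.004, 0, 0, 0, 0, 0, 0, 0, 0, 0, 0, 0, 0, 0, 0, 0, 0]
}}

```text
t: 11.9
tcp_pos: [0.5491, -0.2228, 0.1139]
ee_rot: [-93.3, 89.9, -172.7]
force: [-0.7, 1.3, 4.2]
finger_gap: 0.0289
```

```bash
python3 m.py
```

```text
t 11.95 tcp [ 0.5491 -0.2228  0.1139] jaw yaw 10.54 dyaw -0.04 F [-1.15 -0.61  2.95] gap 0.0295 q6 [-32.8  26.4  92.2  -0.1  61.4 -43.3]
units pos [-0.018  0.02   0.007] rot [ 0.004 -0.03  -0.009]
torque [0.219 0.311 0.06 ]
```

{"fn": "drive_tool", "kwargs": {
  "increments": [0, 0, 0.01, 0, 0, 0, 0, 0, 0, 0, 0, 0, 0, 0, 0, 0, 0, 0, 0, 0, 0, 0, 0, 0],
  "grip": 0.0
}}

```text
t: 12.45
tcp_pos: [0.5495, -0.223, 0.1145]
ee_rot: [-72.9, 89.9, -152.4]
force: [-0.1, 0.2, 0.6]
finger_gap: 0.0423
```

```bash
python3 - <<'E'
from h import *
c=grab('wrist','w5');d=grab('side','d5');a=grab('scene','s5')
k=cv2.resize(c['color'],(400,300),interpolation=cv2.INTER_AREA)
def cr(n,im):
    u,v=proj(n,[.553,-.222,.08]).astype(int);return cv2.resize(im[v-36:v+36,u-48:u+48],(400,300),interpolation=cv2.INTER_CUBIC)
x=cr('s5',a['color']);y=cr('d5',d['color'])
cv2.imwrite('pics/g5.png',np.vstack([np.hstack([k,x]),np.hstack([cv2.resize(c['color'][130:322,80:336],(400,300)),y])]))
plan([.549,-.2228,.1143],10.5)
E
```

```text
t 12.6 tcp [ 0.5496 -0.2231  0.1147] jaw yaw 10.54 dyaw -0.04 F [-0.68 -0.09 -0.03] gap 0.0429 q6 [-32.8  26.4  92.2  -0.1  61.5 -43.3]
units pos [-0.009  0.004 -0.006] rot [ 0.011 -0.017 -0.009]
```

View pics/g5.png

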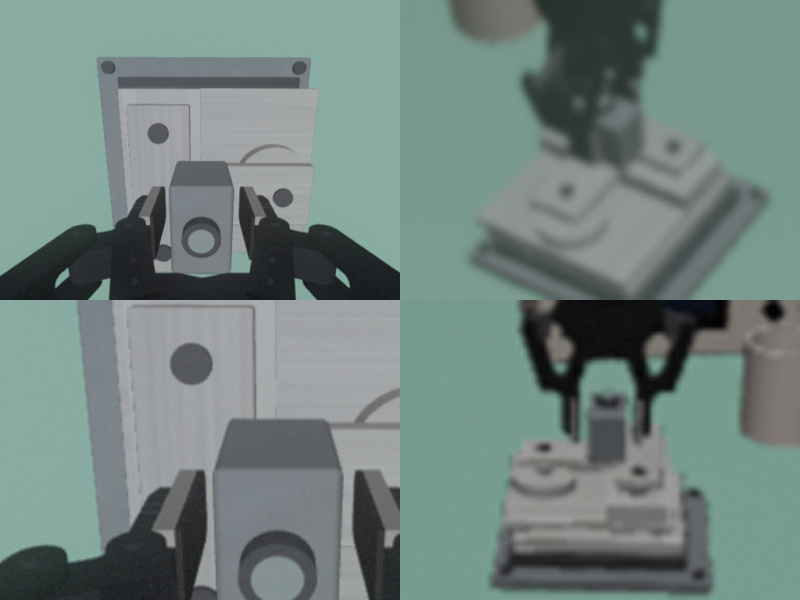

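The pictures agree. The head stands level on the nest, with its bolts at (158,133) and (283,198) in the top-left panel and the fingers clear of the block on both sides. I'll regrip gently and read the force.

{"fn": "drive_tool", "kwargs": {
  "increments": [0, 0, 0, 0, 0, 0, 0, 0, 0, 0, 0, 0, 0, 0, 0, 0, 0, 0, 0, 0, 0, 0, 0, 0],
  "grip": -1,
  "newtons": 45
}}

```text
t: 13.1
tcp_pos: [0.5494, -0.2231, 0.1148]
ee_rot: [-69.6, 89.9, -149.1]
force: [-2.2, 0.2, 3.0]
finger_gap: 0.0293
```

```bash
python3 m.py; python3 m.py
```

```text
t 13.15 tcp [ 0.5494 -0.2231  0.1148] jaw yaw 10.55 dyaw -0.05 F [-3.16 -0.03  3.46] gap 0.0293 q6 [-32.8  26.4  92.2  -0.1  61.5 -43.3]
units pos [-0.023  0.024 -0.008] rot [ 0.012 -0.021 -0.01 ]
torque [ 0.01   0.421 -0.005]
t 13.2 tcp [ 0.5493 -0.2231  0.1148] jaw yaw 10.55 dyaw -0.05 F [-2.36  0.2   2.96] gap 0.0292 q6 [-32.8  26.4  92.2  -0.1  61.5 -43.3]
units pos [-0.022  0.024 -0.008] rot [ 0.011 -0.021 -0.01 ]
torque [-0.009  0.494  0.098]
```

{"fn": "drive_tool", "kwargs": {
  "increments": [-0.006, 0, -0.02, 0, 0, 0, 0, 0, 0, 0, 0, 0, 0, 0, 0, 0, 0, 0]
}}

```text
t: 13.58
tcp_pos: [0.5493, -0.223, 0.1137]
ee_rot: [-56.1, 89.9, -135.5]
force: [-2.5, 0.8, 4.8]
finger_gap: 0.0293
```

{"fn": "drive_tool", "kwargs": {
  "increments": [0, 0, -0.015, 0, 0, 0, 0, 0, 0, 0, 0, 0, 0, 0, 0, 0, 0, 0]
}}

```text
t: 13.95
tcp_pos: [0.5493, -0.2231, 0.1131]
ee_rot: [-49.4, 89.9, -128.9]
force: [-3.0, 0.2, 6.8]
finger_gap: 0.0294
```

{"fn": "drive_tool", "kwargs": {
  "increments": [0, 0, -0.015, 0, 0, 0, 0, 0, 0, 0, 0, 0, 0, 0, 0, 0, 0, 0]
}}

```text
t: 14.32
tcp_pos: [0.5493, -0.2231, 0.1123]
ee_rot: [-45.8, 89.9, -125.2]
force: [-3.3, 1.0, 8.3]
finger_gap: 0.0293
```

```bash
python3 m.py; python3 m.py
```

```text
t 14.38 tcp [ 0.5493 -0.2231  0.1124] jaw yaw 10.55 dyaw -0.05 F [-4.47  0.96  8.28] gap 0.0296 q6 [-32.8  26.5  92.3  -0.1  61.1 -43.3]
units pos [-0.022  0.025  0.032] rot [ 0.015 -0.011 -0.01 ]
torque [0.224 0.588 0.015]
t 14.43 tcp [ 0.5493 -0.2231  0.1124] jaw yaw 10.55 dyaw -0.05 F [-3.18  1.8   7.29] gap 0.0293 q6 [-32.8  26.5  92.3  -0.1  61.1 -43.3]
units pos [-0.022  0.025  0.032] rot [ 0.015 -0.01  -0.01 ]
torque [0.244 0.604 0.008]
```

{"fn": "drive_tool", "kwargs": {
  "increments": [-0.006, 0, -0.017, 0, 0, 0, 0, 0, 0, 0, 0, 0, 0, 0, 0, 0, 0, 0]
}}

```text
t: 14.8
tcp_pos: [0.5493, -0.2231, 0.1117]
ee_rot: [-12.2, 89.9, -91.7]
force: [-3.4, 1.3, 8.8]
finger_gap: 0.0295
```

{"fn": "drive_tool", "kwargs": {
  "increments": [0, 0, -0.015, 0, 0, 0, 0, 0, 0, 0, 0, 0, 0, 0, 0, 0, 0, 0]
}}

```text
t: 15.18
tcp_pos: [0.5493, -0.2231, 0.111]
ee_rot: [-9.1, 89.9, -88.6]
force: [-2.4, 2.7, 10.1]
finger_gap: 0.0296
```

```bash
python3 m.py; python3 m.py
```

```text
t 15.22 tcp [ 0.5493 -0.2231  0.111 ] jaw yaw 10.55 dyaw -0.05 F [-3.89  1.25 11.61] gap 0.0296 q6 [-32.8  26.6  92.5  -0.1  60.9 -43.3]
units pos [-0.021  0.025  0.056] rot [ 0.018 -0.    -0.01 ]
torque [0.321 0.639 0.044]
t 15.28 tcp [ 0.5493 -0.2231  0.111 ] jaw yaw 10.54 dyaw -0.04 F [-3.29  1.33 10.3 ] gap 0.0294 q6 [-32.8  26.6  92.5  -0.1  60.9 -43.3]
units pos [-0.021  0.025  0.056] rot [ 0.019 -0.    -0.009]
torque [ 0.31   0.569 -0.009]
```

{"fn": "drive_tool", "kwargs": {
  "increments": [0, 0, -0.004, 0, 0, 0, 0, 0, 0, 0, 0, 0, 0, 0, 0, 0, 0, 0, 0, 0, 0, 0, 0, 0]
}}

```text
t: 15.78
tcp_pos: [0.5493, -0.2231, 0.1108]
ee_rot: [-9.8, 89.9, -89.2]
force: [-4.3, 0.9, 10.5]
finger_gap: 0.0295
```

{"fn": "drive_tool", "kwargs": {
  "increments": [0, 0, 0.02, 0, 0, 0, 0, 0, 0.02, 0, 0, 0, 0, 0, 0.02, 0, 0, 0, 0, 0, 0.01, 0, 0, 0, 0, 0, 0, 0, 0, 0]
}}

```text
t: 16.4
tcp_pos: [0.5492, -0.2231, 0.114]
ee_rot: [-27.9, 89.9, -107.4]
force: [-1.1, 0.6, 5.4]
finger_gap: 0.0294
```

```bash
python3 m.py; python3 m.py
```

```text
t 16.45 tcp [ 0.5492 -0.2231  0.1139] jaw yaw 10.54 dyaw -0.04 F [-0.12  0.54  4.82] gap 0.0294 q6 [-32.8  26.4  92.3  -0.1  61.3 -43.3]
units pos [-0.021  0.025  0.006] rot [ 0.015 -0.005 -0.009]
torque [0.175 0.051 0.029]
t 16.5 tcp [ 0.5492 -0.2231  0.1139] jaw yaw 10.54 dyaw -0.04 F [-0.8   0.34  4.21] gap 0.0294 q6 [-32.8  26.4  92.3  -0.1  61.3 -43.3]
units pos [-0.021  0.025  0.007] rot [ 0.014 -0.005 -0.009]
torque [0.215 0.102 0.024]
```

{"fn": "drive_tool", "kwargs": {
  "increments": [0, 0, 0.018, 0, 0, 0, 0, 0, 0, 0, 0, 0, 0, 0, 0, 0, 0, 0]
}}

```text
t: 16.88
tcp_pos: [0.5491, -0.2231, 0.1148]
ee_rot: [-45.7, 89.9, -125.2]
force: [1.0, 0.9, 3.2]
finger_gap: 0.0293
```

{"fn": "drive_tool", "kwargs": {
  "increments": [0, 0, 0, 0, 0, 0, 0, 0, 0, 0, 0, 0, 0, 0, 0, 0, 0, 0, 0, 0, 0, 0, 0, 0, 0, 0, 0, 0, 0, 0],
  "grip": 0.4
}}

```text
t: 17.5
tcp_pos: [0.5488, -0.2231, 0.1148]
ee_rot: [-68.6, 89.9, -148.0]
force: [-0.2, 0.0, -0.1]
finger_gap: 0.0599
```

{"fn": "drive_tool", "kwargs": {
  "increments": [0, 0, 0.1, 0, 0, 0, 0, 0, 0.3, 0, 0, 0, 0, 0, 0.6, 0, 0, 0, 0, 0, 0.6, 0, 0, 0, 0, 0, 0.5, 0, 0, 0]
}}

```text
t: 18.12
tcp_pos: [0.5491, -0.2232, 0.2429]
ee_rot: [-6.7, 89.9, -86.2]
force: [0.4, -0.3, 0.3]
finger_gap: 0.0597
```

{"fn": "drive_tool", "kwargs": {
  "increments": [0, 0, 0.3, 0, 0, 0, 0, 0, 0, 0, 0, 0, 0, 0, 0, 0, 0, 0, 0, 0, 0, 0, 0, 0]
}}

```text
t: 18.62
tcp_pos: [0.5483, -0.2227, 0.2576]
ee_rot: [-106.6, 89.8, 174.0]
force: [-0.0, 0.3, -0.3]
finger_gap: 0.0597
```

```bash
python3 - <<'E'
from h import *
c=grab('wrist','w6');d=grab('side','d6')
u,v=proj('d6',[.553,-.222,.08]).astype(int);y=cv2.resize(d['color'][v-36:v+36,u-48:u+48],(400,300),interpolation=cv2.INTER_CUBIC)
cv2.imwrite('pics/g6.png',np.hstack([cv2.resize(c['color'],(400,300),interpolation=cv2.INTER_AREA),y]))
plan([.549,-.2228,.25],10.5)
for n,X in dict(a=[-.03,.04],b=[-.03,-.04],c=[.045,0]).items():
    w=np.radians(10.5);p=np.array([[np.cos(w),-np.sin(w)],[np.sin(w),np.cos(w)]])@X+[.5544,-.2223]
    print(n,'expected px in g6',proj('w6',[*p,.082])*400/512)
E
```

```text
t 18.73 tcp [ 0.5485 -0.2229  0.2578] jaw yaw 10.54 dyaw -0.04 F [ 0.12 -0.28 -0.58] gap 0.06 q6 [-32.9  19.2  81.7  -0.1  79.3 -43.4]
units pos [ 0.009  0.001 -0.13 ] rot [-0.    -0.036 -0.009]
a expected px in g6 [180.0731382 106.7398961]
b expected px in g6 [181.62286961 175.14118575]
c expected px in g6 [246.66410331 142.17378669]
```

View pics/g6.png

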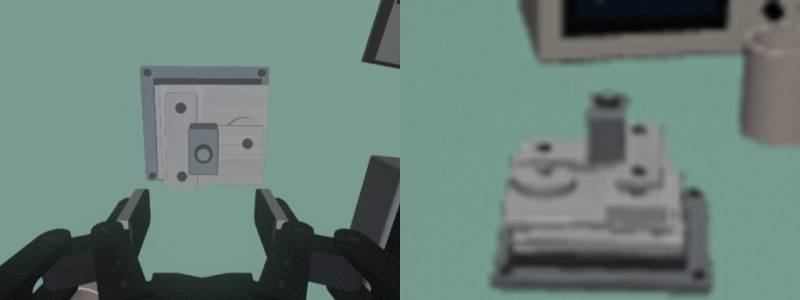

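The head stands level and free, with its bolts at (181,107), (182,177) and (247,144), against expected positions of (180,107), (182,175) and (247,142). The gripper is well clear, so I'm handing in.

```bash
python3 -c "
from bench import env
print(env.get_state()['t']); print(env.close_job())"
```

```text
18.725
the job is handed in; nothing more can be done
None
```

The sensor head is seated on the nest and bedded, and the job was handed in at 18.7 s.

- **Seating:** I gripped the grey head by its block and lowered it gently over the shifted nest. The cone and groove walls guided it in as I nulled the sideways force at about 7 N on the nest. I then opened the jaws once so all three feet could drop home under the head's own weight.
- **Pressing:** I regripped and pressed the nest down. The tool height showed 4.0 mm of travel, and the force (about 10.5 N at the wrist) implied about 3.6 mm. I let the nest rise, opened the jaws and lifted clear.
- **Last checks:** The nest came back up: tool height was 0.1148 m at about 3 N, the same as before the press. Wrist force read about 0 after release. In the final pictures the head is level and its foot bolts lie within about 2 pixels (roughly 2 mm) of where the seated pose puts them.
- **Disagreements:** The height and force estimates of the press differed by about 0.4 mm. A sideways load of 3–4 N stayed on during the press and was gone after release. The pictures cannot show the last fraction of a millimetre under the feet; that rests on the height and force readings.

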